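# Dry-fit a panel on the glue-up rack

## Robot

A 6-joint arm with a two-finger parallel gripper is mounted at the origin on the work surface. World frame = base frame: x ahead of the robot, y to its left, z up, the work surface at z = 0. Lengths are in mm, angles in rad, forces in N, time in s.
With the tool pointing down it reaches from about 325 to 775 mm from the base axis. Payload 9.3 kg.
Tool frame: the origin (TCP) lies at the very end of the fingers, on their centre line; the grasp point (between the pads) lies 19 mm behind it; z points along the fingers, y is the line along which they close (so a half turn about z gives the same grasp; the last joint's range is limited). The gripper opens to 85 mm and grips with 20 to 120 N. Pads are 22 mm wide; open, the fingers measure 114 mm over their backs; the gripper's body (76 mm by 85 mm) begins 54 mm behind the grasp point. The pads swing forward as they close: fully open they stand 13 mm farther back than shut.
Start: joints at [-0.153, 0.259, 0.021, 1.334, 0, 1.418], TCP at [549.997, -0.004, 231.279] pointing down, gripper open.
Joint ranges: [-3.04, 3.04], [-0.91, 1.82], [-1.04, 1.36], [-1.92, 1.95], [-1.52, 1.45], [-3.14, 3.14]. Speed limits (rad/s): [2.22, 2.22, 2.79, 3.14, 3.14, 3.14].

## Interface

Orientations are given as a unit quaternion [w, x, y, z].
In Python, from plant import ctrl gives the robot as it stands. The module is installed in compiled form; this text tells all that it offers. Calls block until the motion is done:
- ctrl.move_ptp(position, orientation): joint-space move of the TCP to a pose.
- ctrl.movel(position, feed=150, ori=None): straight line of the TCP; ori=None keeps the orientation; feed is the mean speed in mm/s.
- ctrl.movej(angles): joint-space move.
- ctrl.gripper_open() and ctrl.gripper_close(): open the fingers fully, or close them until they stop; the grip force is fixed at half the most.
- ctrl.wait(seconds).
- ctrl.inverse_kinematics(position, orientation): joint angles nearest the present ones, or None.
- ctrl.capture(name): name is "scene" or "side" or "wrist"; returns a dict with "color" (384x512x3 uint8, red, green, blue), "depth" (384x512 float32, mm along the optical axis (not along the pixel's ray), 0 where there is no reading), "camera_matrix" (3x3 intrinsics, pixels), "distortion" ([k1, k2, p1, p2, k3] as OpenCV has them; the pictures are not rectified), "eye" and "attitude" of the camera in the world. Camera axes: x right, y down, z forward; pixel columns grow to the right and rows downward; lengths in mm; the calibration is good to about 2 mm. A picture is of the moment at which its call begins.
A pose or a line that the arm cannot do raises ctrl.MotionError and nothing moves.
- ctrl.job_done(): hands the job in; it is judged then, once.
Readings, each from a call of its own:
- ctrl.current_t(): time.
- ctrl.current_joints(): joint angles.
- ctrl.current_qvel(): joint speeds.
- ctrl.current_effort(): joint torques, N m.
- ctrl.current_position(): TCP position.
- ctrl.current_eef_rot(): TCP orientation.
- ctrl.current_wrist_force(): force on the tool from outside, world axes, zero at the start.
- ctrl.current_wrist_torque(): the same for the moment, N m.
- ctrl.current_width(): finger opening in mm.
- ctrl.current_gripper_force(): force on a finger pad.
Only numpy, scipy, OpenCV 4.12 (cv2) and the standard library are available. Lean on these libraries where they do the work, as an engineer would, in place of code of your own. Each camera call takes 0.05 s, during which the arm holds its last target. There are 200 camera calls.

## Task

On the sloping rack a wooden panel is being dry-fitted from staves that stand side by side on the rack's bottom ledge. Of the three loose staves on the bench, take the one cut to the same length as the staves on the rack, lay it flat on the rack in the open gap with its foot on the ledge (make room first if the gap is too narrow for your fingers), and push it and the loose stave on the rack's right end up against the fixed panel so that no gap is left at either joint. Do not shift the other two bench staves, and do not shift or tip the glue bottle, the jar or the hammer.

Things in the scene. Friction and masses are not known exactly. Their poses are not given: they have to be found in the camera images.
- rack: fixed plywood glue-up rack whose board rises at 30 degrees away from the robot. Origin on the bench (z=0) below the middle of the staves; x horizontal, up the slope, y left along the ledge, z up. Board y -205 to +105 mm, 205 mm long up the slope from a ledge that stands 22 mm above the board, 18 mm thick. A fixed steel clamp, 50 mm high, stands left of the panel
- panel: two pale staves joined and fixed to the rack: 160 long x 90 wide x 30 mm thick, feet on the ledge. Origin at the centre of its underside, on the board surface, 80 mm up the slope from the ledge; x up the slope, y left along the ledge, z square to the board (30 degrees from vertical, towards the robot). Its right face, at y = -45 mm, is the one to build on
- closer: loose stave of pale planed wood, 160 x 45 x 30 mm, lying on the sloping board with its foot on the ledge, to the right of the panel across an open gap of 50 to 120 mm. Origin at the centre of its underside; x up the slope along its length, y across its width to the left, z square to the board
- closer_mid (a point): middle of the closer stave's solid
- stave_a: loose stave of pale planed wood, 132 long x 45 wide x 30 mm thick, lying flat on the bench. Origin at the centre of its underside (15 mm below its middle); x along its length, y across its width, z up
- stave_a_mid (a point): middle of stave_a's solid
- stave_b: loose stave of pale planed wood, 160 long x 45 wide x 30 mm thick, lying flat on the bench. Origin at the centre of its underside (15 mm below its middle); x along its length, y across its width, z up
- stave_b_mid (a point): middle of stave_b's solid
- stave_c: loose stave of pale planed wood, 188 long x 45 wide x 30 mm thick, lying flat on the bench. Origin at the centre of its underside (15 mm below its middle); x along its length, y across its width, z up
- stave_c_mid (a point): middle of stave_c's solid
- glue: upright yellow glue bottle, 54 mm diameter, 150 mm high, origin at the centre of its base, z up; bystander
- jar: upright glass jar, 64 mm diameter, 90 mm high, origin at the centre of its base, z up; bystander
- hammer: hammer lying on the bench, 260 mm long, along its x axis, handle to -x; bystander
Things that resemble listed ones, but are neither listed nor needed, are in the scene too. Leave any green, pink or purple look-alike of the stave_b alone.

How it is judged (in metres and radians):
On the way:
1. the 160 mm bench stave lies flat on the board in the open gap between panel and closer (y of stave_b_mid in the frame of panel between -0.16 and -0.055 m and x of stave_b_mid in the frame of panel between -0.02 and 0.02 m and z of stave_b_mid in the frame of panel between 0.01 and 0.021 m and angle between the x axis of stave_b and the x axis of panel, either way round below 0.15 rad), for 0.1 s.
At the end, for the whole second after the job is handed in: The 160 mm stave lies against the panel and the closer against it (gaps under 2.5 mm), flat, feet on the ledge within 4 mm, parallel within 0.03 rad, at rest, released; the other bench staves, bottle, jar and hammer within 20 mm of their starts, upright things upright (y of stave_b_mid in the frame of panel between -0.07 and -0.065 m and x of stave_b_mid in the frame of panel between -0.004 and 0.004 m and z of stave_b_mid in the frame of panel between 0.012 and 0.018 m and angle between the x axis of each of stave_b, closer and the x axis of panel, either way round below 0.03 rad and angle between the z axis of each of stave_b, closer and the z axis of panel, either way round below 0.04 rad and y of closer_mid in the frame of panel between -0.1165 and -0.1095 m and x of closer_mid in the frame of panel between -0.004 and 0.004 m and z of closer_mid in the frame of panel between 0.012 and 0.018 m and distance between closer_mid and stave_b_mid below 0.0478 m and linear speed of each of stave_b, closer below 0.01 m/s and distance of each of stave_a, stave_c, glue, jar, hammer from where it was at the start of the episode below 0.02 m and angle between each of glue, jar, stave_a, stave_c's own z axis and vertical below 0.1 rad); the robot touches nothing.
It fails at once if another bench stave or a bystander is shifted by more than 30 mm (distance of any of stave_a, stave_c, glue, jar, hammer from where it was at the start of the episode above 0.03 m).
It fails at once if the bottle or jar is tipped (angle between any of glue, jar's own z axis and vertical above 0.35 rad).
It also fails if it takes over 64 s, if anything falls off the work surface, if the arm or the gripper's body presses on something with over 40 N, if the wrist force passes 120 N, or if a joint passes its speed limit or range.

## Working session

There is one attempt and no reset: what is moved stays moved. The work goes in short steps, each a Python script; the robot and the scene stay as the last script left them, time stands still between calls to the robot, and variables do not carry over. Pictures are saved under pics/ and viewed, at most 10 in all, crops included, and the job is handed in when it is done.

```bash
mkdir -p pics; python3 - <<'E'
from plant import ctrl
import cv2,numpy as np,pickle
for n in("scene","side","wrist"):
    c=ctrl.capture(n); pickle.dump(c,open(f"{n}0.pkl","wb"))
    cv2.imwrite(f"pics/{n}0.png",cv2.cvtColor(c["color"],cv2.COLOR_RGB2BGR))
    print(n,c["camera_matrix"].tolist(),c["distortion"],c["eye"],c["attitude"])
a=[cv2.imread(f"pics/{n}0.png") for n in("scene","side")]
cv2.imwrite("pics/both.png",cv2.resize(np.hstack(a),(800,300)))
print(ctrl.current_eef_rot(),ctrl.current_t())
E
```

```text
scene [[450.86990869322534, 0.0, 250.07228988064227], [0.0, 450.86990869322534, 191.8191811389523], [0.0, 0.0, 1.0]] [-0.12160289  0.          0.          0.          0.        ] [1503.18077593  -67.27178853 1057.73979632] [-0.26253951  0.6083305   0.69161675 -0.28752962]
side [[351.45686487287645, 0.0, 260.9263559440028], [0.0, 351.45686487287645, 187.7488264618314], [0.0, 0.0, 1.0]] [-0.10255752  0.          0.          0.          0.        ] [ 327.76577415 -910.76410367  701.65377393] [-0.42839166  0.89584629 -0.10758478  0.04863657]
wrist [[295.13627893704256, 0.0, 254.97368335178183], [0.0, 295.13627893704256, 188.90664825704093], [0.0, 0.0, 1.0]] [-0.03313705  0.          0.          0.          0.        ] [549.0309308   73.18994196 373.54351992] [ 1.47022872e-01  9.89132645e-01 -5.83003938e-04 -7.38575733e-04]
[-3.89153077e-04  7.07118281e-01  7.07095116e-01 -2.87633819e-04] 0.15
```

View pics/scene0.png

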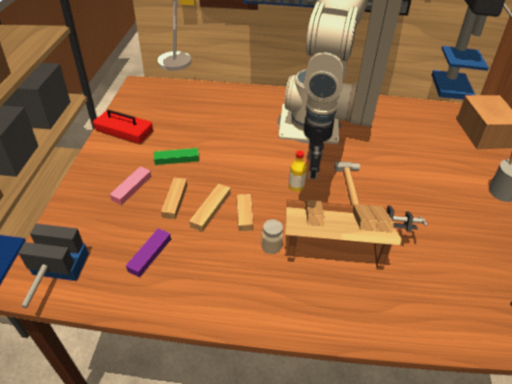

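View pics/side0.png

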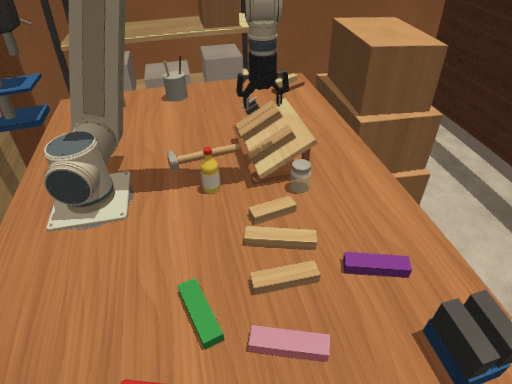

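The scene view shows pale staves at (174,198), (210,207) and (245,212), and coloured look-alikes at green (177,156), pink (131,185) and purple (149,252). The glue is at (298,172), the jar at (272,237), the hammer at (350,185), the closer at (315,215) and the panel at (375,218). In the side view the pale staves are at (285,277), (280,238) and (272,210). Next I'll measure lengths by depth from both views.

```bash
cat >h.py <<'E'
import numpy as np,cv2,pickle
from scipy.spatial.transform import Rotation as R
def q2R(q): return R.from_quat([q[1],q[2],q[3],q[0]]).as_matrix()
def R2q(M):
    q=R.from_matrix(M).as_quat(); return [q[3],q[0],q[1],q[2]]
def cloud(c):
    h,w=c["depth"].shape
    uv=np.stack(np.meshgrid(np.arange(w),np.arange(h)),-1).reshape(-1,1,2).astype(np.float64)
    n=cv2.undistortPoints(uv,c["camera_matrix"],c["distortion"])[:,0]
    d=c["depth"].reshape(-1,1).astype(float)
    P=np.hstack([n*d,d])@q2R(c["attitude"]).T+np.array(c["eye"])
    P[d[:,0]==0]=np.nan
    return P.reshape(h,w,3)
E
python3 - <<'E'
from h import *
for n in("scene","side"):
    c=pickle.load(open(n+"0.pkl","rb"));P=cloud(c)
    hsv=cv2.cvtColor(c["color"],cv2.COLOR_RGB2HSV)
    z=P[...,2]; box=(P[...,0]>250)&(P[...,0]<850)&(P[...,1]>-600)&(P[...,1]<-60)
    m=(box&(z>22)&(z<40)).astype(np.uint8)
    print(n,"table z",np.nanmedian(z[box&(z<12)&(z>-12)]))
    k,l,s,ce=cv2.connectedComponentsWithStats(m)
    for i in range(1,k):
        if s[i,4]<40: continue
        q=P[l==i]; r=cv2.minAreaRect(q[:,:2].astype(np.float32))
        print(ce[i].round(),s[i,4],np.round(q.mean(0)),np.round(r[0]),np.round(r[1]),round(r[2],1),"z",np.nanpercentile(q[:,2],[50,90]).round(1),hsv[l==i].mean(0).round())
    # tall stuff / rack
    for lo,hi in((60,300),):
        m=((P[...,0]>300)&(P[...,0]<900)&(P[...,1]>-300)&(P[...,1]<250)&(z>lo)&(z<hi)).astype(np.uint8)
        k,l,s,ce=cv2.connectedComponentsWithStats(m)
        for i in range(1,k):
            if s[i,4]>40: q=P[l==i];print(" tall",ce[i].round(),s[i,4],q.min(0).round(),q.max(0).round())
    im=c["color"][...,::-1]
    if n=="scene": cr=cv2.resize(im[140:280,140:440],(790,369),interpolation=cv2.INTER_CUBIC);cv2.imwrite("pics/crop1.png",cr)
    else: cr=cv2.resize(im[90:310,150:330],(490,599),interpolation=cv2.INTER_CUBIC);cv2.imwrite("pics/crop2.png",cr)
E
```

```text
scene table z 1.1142542635834616
[176. 154.] 426 [ 295. -469.   31.] [ 291. -472.] [ 55. 162.] 15.6 z [31.2 34.7] [ 60. 173. 155.]
[134. 181.] 353 [ 451. -577.   31.] [ 462. -584.] [ 50. 161.] 73.2 z [31.2 34.7] [167.  99. 221.]
[174. 196.] 535 [ 503. -426.   31.] [ 499. -427.] [ 47. 166.] 89.3 z [31.3 34.2] [ 17. 145. 223.]
[210. 205.] 676 [ 528. -301.   31.] [ 523. -301.] [ 48. 191.] 71.2 z [31.1 34.1] [ 18. 140. 225.]
[245. 210.] 464 [ 536. -189.   31.] [ 531. -190.] [138.  45.] 10.3 z [31.4 34.4] [ 17. 143. 230.]
[148. 250.] 740 [ 732. -447.   30.] [ 728. -448.] [ 51. 161.] 70.7 z [30.  32.9] [150. 151. 143.]
[272. 246.] 80 [670. -92.  31.] [666. -92.] [22. 59.] 5.6 z [31.4 38.5] [ 17. 101. 125.]
 tall [298. 166.] 334 [356. -60.  60.] [405.  -9. 156.]
 tall [312. 173.] 92 [594. -14. 245.] [625.  10. 299.]
 tall [343. 224.] 3837 [495. -59.  60.] [710. 250. 156.]
 tall [273. 230.] 386 [ 617. -125.   60.] [676. -63.  98.]
side table z 2.084966781272101
[299. 185.] 89 [ 637. -117.   31.] [ 638. -111.] [27. 63.] 68.9 z [31.3 38.3] [ 17.  92. 115.]
[271. 207.] 607 [ 528. -194.   32.] [ 531. -190.] [134.  49.] 10.5 z [32.3 34.2] [ 17. 118. 186.]
[280. 235.] 1088 [ 522. -305.   31.] [ 522. -301.] [ 51. 188.] 71.2 z [32.  33.6] [ 18. 115. 188.]
[377. 262.] 1091 [ 727. -450.   31.] [ 728. -447.] [ 49. 162.] 70.3 z [31.9 33.6] [148. 138. 131.]
[284. 275.] 1193 [ 496. -429.   31.] [ 498. -426.] [ 48. 161.] 89.1 z [31.1 32.7] [ 17. 118. 189.]
[200. 311.] 1393 [ 293. -479.   31.] [ 291. -472.] [ 45. 162.] 15.3 z [31.7 33.1] [ 63. 148. 151.]
[279. 337.] 1217 [ 443. -578.   31.] [ 461. -588.] [ 47. 159.] 68.2 z [31.6 33.1] [171.  77. 200.]
 tall [275. 136.] 4401 [ 476. -126.   60.] [705. 248. 300.]
 tall [209. 165.] 423 [349. -63.  60.] [402. -22. 155.]
```

View pics/crop1.png

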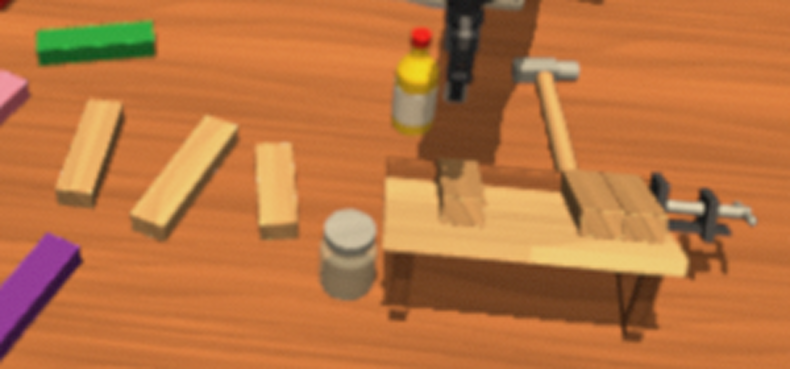

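View pics/crop2.png

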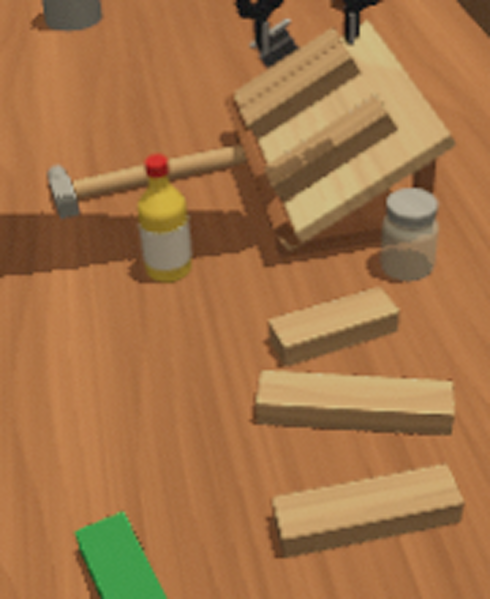

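Stave_b is the pale stave at scene (174,198): it measures 161–166 mm, against 191 mm for (210,207) and 138 mm for (245,212). The crop confirms it is pale wood, far right of the three. The closer stands right of the gap and the jar is just right of the rack. Next I'll look at the rack with the wrist camera.

```bash
python3 - <<'E'
from h import *
c=pickle.load(open("wrist0.pkl","rb"));P=cloud(c)
# rack plane fits per view: bin the normal offset
for n in("wrist","scene","side"):
    c=pickle.load(open(n+"0.pkl","rb"));P=cloud(c).reshape(-1,3)
    q=P[(P[:,0]>480)&(P[:,0]<720)&(P[:,1]>-60)&(P[:,1]<260)&(P[:,2]>35)&(P[:,2]<190)]
    rng=np.random.default_rng(0);best=0
    for _ in range(800):
        a=q[rng.choice(len(q),3)];v=np.cross(a[1]-a[0],a[2]-a[0]);L=np.linalg.norm(v)
        if L<500: continue
        v=v/L*np.sign(v[2])
        if abs(v[2]-.866)>.03: continue
        s=(abs((q-a[0])@v)<2).sum()
        if s>best: best,b=s,(v,a[0])
    v,p=b
    for _ in range(4):
        i=abs((q-p)@v)<2.5; p=q[i].mean(0); v=np.linalg.svd(q[i]-p,full_matrices=False)[2][2]; v*=np.sign(v[2])
    h=(q-p)@v; H,e=np.histogram(h,np.arange(-45,46,3))
    print(n,len(q),i.sum(),"normal",v.round(4),"tilt",np.degrees(np.arccos(v[2])).round(2),"yaw",np.degrees(np.arctan2(v[1],v[0])-np.pi).round(2),p.round(1));print(dict(zip(e[:-1].tolist(),H.tolist())))
E
python3 -c "
import cv2;cv2.imwrite('pics/w0.png',cv2.resize(cv2.imread('pics/wrist0.png'),(768,576)))"
```

```text
wrist 58503 42515 normal [-0.4992 -0.0048  0.8665] tilt 29.95 yaw -359.45 [627.6  59.8 108.8]
{-45: 0, -42: 0, -39: 0, -36: 0, -33: 0, -30: 0, -27: 0, -24: 0, -21: 0, -18: 0, -15: 0, -12: 0, -9: 0, -6: 1, -3: 21318, 0: 21326, 3: 505, 6: 509, 9: 514, 12: 516, 15: 524, 18: 898, 21: 2504, 24: 254, 27: 5195, 30: 4439, 33: 0, 36: 0, 39: 0, 42: 0}
scene 4308 1637 normal [-0.495  -0.0017  0.8689] tilt 29.67 yaw -359.8 [630.4  74.4 111.4]
{-45: 14, -42: 17, -39: 14, -36: 13, -33: 17, -30: 12, -27: 2, -24: 0, -21: 13, -18: 103, -15: 122, -12: 125, -9: 129, -6: 125, -3: 841, 0: 830, 3: 113, 6: 103, 9: 114, 12: 109, 15: 111, 18: 126, 21: 143, 24: 69, 27: 394, 30: 370, 33: 9, 36: 7, 39: 6, 42: 9}
side 4064 1630 normal [-0.4947 -0.0038  0.8691] tilt 29.65 yaw -359.56 [621.7  46.  107.8]
{-45: 7, -42: 9, -39: 2, -36: 9, -33: 3, -30: 3, -27: 0, -24: 0, -21: 8, -18: 45, -15: 42, -12: 52, -9: 46, -6: 69, -3: 862, 0: 856, 3: 131, 6: 79, 9: 80, 12: 72, 15: 90, 18: 156, 21: 232, 24: 99, 27: 519, 30: 474, 33: 14, 36: 14, 39: 10, 42: 8}
```

View pics/w0.png

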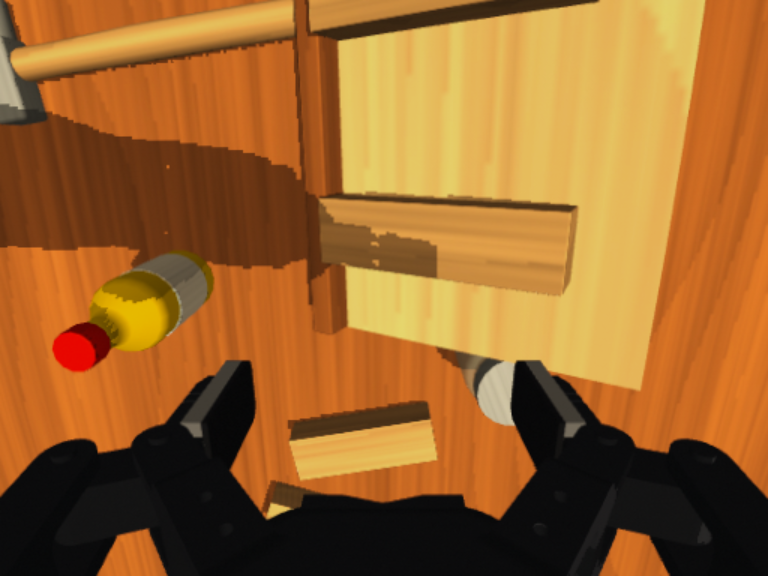

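The wrist view shows the closer (320–575, 195–290 in the enlarged picture), the panel's right edge at the top (y≈35 to 0), the ledge at column ~325 and the jar at (497,390). I'll fit their rectangles in board coordinates.

```bash
cat >>h.py <<'E'
def fit_closer(c,n=None,p=None):
    P=cloud(c)
    return P
E
python3 - <<'E'
from h import *
n=np.array([-.4992,-.0048,.8665]);n/=np.linalg.norm(n);p0=np.array([627.6,59.8,108.8])
def rects(yaw,prt=True):
    ex=np.array([np.cos(yaw),np.sin(yaw),0]);ex-=n*(ex@n);ex/=np.linalg.norm(ex)
    ey=np.cross(n,ex);return ex,ey
for name in("wrist","scene","side"):
    c=pickle.load(open(name+"0.pkl","rb"));P=cloud(c)
    ex,ey=rects(0)
    h=(P-p0)@n;u=(P-p0)@ex;w=(P-p0)@ey
    ok=(abs(u)<200)&(w<230)&(w>-150)
    for lab,lo,hi in(("top",26.5,34),("ledge",19.5,24.5),("board",-3,3)):
        m=(ok&(h>lo)&(h<hi)).astype(np.uint8); m=cv2.morphologyEx(m,cv2.MORPH_OPEN,np.ones((3,3)))if lab!="board" or 1 else m
        k,l,s,ce=cv2.connectedComponentsWithStats(m)
        for i in range(1,k):
            if s[i,4]<60: continue
            q=np.c_[u[l==i],w[l==i]].astype(np.float32);r=cv2.minAreaRect(q)
            print(name,lab,s[i,4],"rect",np.round(r[0],1),np.round(r[1],1),round(r[2],2),"u",np.percentile(q[:,0],[.5,99.5]).round(1),"w",np.percentile(q[:,1],[.5,99.5]).round(1),"h",np.median(h[l==i]).round(1))
E
```

```text
wrist top 1409 rect [-72.5  85.9] [ 16.3 110.1] 83.4 u [-125.6  -19.5] w [83.2 99.5] h 29.8
wrist top 8226 rect [-44.6 -39.1] [160.3  45.3] 0.49 u [-122.7   35.1] w [-61.1 -16.6] h 30.0
wrist ledge 2714 rect [-132.9   -8. ] [ 19.8 225.7] 0.87 u [-143.2 -124.3] w [-119.5  103. ] h 21.6
wrist board 231 rect [-175.   100.9] [30.3 17.6] 62.48 u [-188.7 -164.1] w [ 91.5 115.1] h 0.5
wrist board 42670 rect [-23. -18.] [206.7 206.6] 0.44 u [-124.8   79.5] w [-119.1   83.9] h 0.0
scene top 256 rect [-45.  -40.4] [167.5  44.9] 0.65 u [-124.1   37.9] w [-63.1 -17.8] h 31.0
scene top 510 rect [-43.8 131.3] [165.2  93.2] 0.38 u [-124.7   38.2] w [ 84.5 176.5] h 30.7
scene board 1598 rect [-23.6  35.6] [216.  308.2] 0.25 u [-127.9   83.1] w [-117.6  186.6] h 0.8
side top 455 rect [-44.8 131.6] [ 94.5 154.7] 86.39 u [-119.    32.1] w [ 82.9 176.7] h 31.4
side top 93 rect [ -9.  -40.9] [30.9 75.2] 56.1 u [-40.9  24.1] w [-60.2 -16. ] h 32.5
side top 132 rect [-85.2 -39.9] [47.3 56.3] 85.28 u [-112.   -56.9] w [-62.  -16.9] h 32.1
side board 350 rect [44.5 56. ] [ 70.6 248.8] 0.64 u [11.6 80.4] w [-64.6 173.6] h 1.1
side board 66 rect [  -7.8 -103.6] [44.6 30.9] 5.9 u [-28.5  12.9] w [-120.7  -86.9] h 1.7
```

```bash
cat >>h.py <<'E'
n=np.array([-.4992,-.0048,.8665]);n/=np.linalg.norm(n);p0=np.array([627.6,59.8,108.8])
_y=np.radians(.47); ex=np.array([np.cos(_y),np.sin(_y),0]);ex-=n*(ex@n);ex/=np.linalg.norm(ex);ey=np.cross(n,ex)
def W(x,y,h): return (p0+x*ex+y*ey+h*n).tolist()
def QR(s): return R2q(np.c_[s*ex,-s*ey,-n])          # on rack, s=+-1: tool x up/down slope
def QB(s,a):                                          # on bench, long axis at angle a
    d=np.array([np.cos(a),np.sin(a),0]);e=np.array([-d[1],d[0],0]);return R2q(np.c_[s*d,-s*e,[0,0,-1]])
def boardrects(c,lo,hi,minpx=300):
    P=cloud(c)-p0;u,w,h=P@ex,P@ey,P@n
    m=((abs(u+40)<140)&(w<230)&(w>-150)&(h>lo)&(h<hi)).astype(np.uint8);m=cv2.morphologyEx(m,cv2.MORPH_OPEN,np.ones((3,3)))
    k,l,s,ce=cv2.connectedComponentsWithStats(m)
    for i in range(1,k):
        if s[i,4]>minpx:
            q=np.c_[u[l==i],w[l==i]].astype(np.float32);r=cv2.minAreaRect(q)
            print(s[i,4],np.round(r[0],1),np.round(r[1],1),round(r[2],2),"x",np.percentile(q[:,0],[.5,99.5]).round(1),"y",np.percentile(q[:,1],[.5,99.5]).round(1),"h",np.median(h[l==i]).round(1))
E
sed -i '/^def fit_closer/,/^    return P$/d' h.py
python3 - <<'E'
from h import *
from plant import ctrl
for s in(1,-1):
    print(s,[None if (j:=ctrl.inverse_kinematics(p,q)) is None else np.round(j,2).tolist() for p,q in
     [(W(-52,-38.7,4),QR(s)),(W(-52,-75,90),QR(s)),(W(-45,16.5,120),QR(s)),(W(-40,-120,40),QR(s)),([498,-427,4],QB(s,-.015)),([498,-427,220],QB(s,-.015))]])
E
```

```text
1 [[-0.15, 0.15, -0.69, 0.22, 0.08, 3.01], [-0.26, -0.02, -0.63, 0.45, 0.13, 2.91], [-0.03, -0.05, -0.59, 0.51, 0.02, 3.11], [-0.34, 0.1, -0.63, 0.35, 0.17, 2.84], [-0.84, 0.57, -0.08, 0.92, 0.0, 2.32], [-0.84, 0.45, 0.28, 1.4, 0.0, 2.32]]
-1 [[-0.15, 0.15, -0.69, 0.22, 0.08, -0.14], [-0.26, -0.02, -0.63, 0.45, 0.13, -0.23], [-0.03, -0.05, -0.59, 0.51, 0.02, -0.03], [-0.34, 0.1, -0.63, 0.35, 0.17, -0.3], [-0.84, 0.57, -0.08, 0.92, 0.0, -0.82], [-0.84, 0.45, 0.28, 1.4, 0.0, -0.82]]
```

```bash
python3 - <<'E'
from h import *
from plant import ctrl
q=QR(-1)
ctrl.move_ptp(W(-52,-38.7,80),q)
ctrl.movel(W(-52,-38.7,5),feed=120)
print(ctrl.current_wrist_force())
ctrl.gripper_close(); print("w",ctrl.current_width(),ctrl.current_position(),ctrl.current_wrist_force())
ctrl.movel(W(-52,-73.7,5),feed=60); print(ctrl.current_wrist_force())
ctrl.gripper_open()
ctrl.movel(W(-52,-73.7,130),feed=200)
c=ctrl.capture("wrist");cv2.imwrite("pics/w1.png",c["color"][...,::-1]);pickle.dump(c,open("w1.pkl","wb"))
for lo,hi in((26.5,34),(19.5,24.5),(-3,3)): boardrects(c,lo,hi)
print(ctrl.current_t())
E
```

```text
[ 0.18796738 -0.15957981  0.24208787]
w 44.11199918782882 [580.35257134  20.71418959  88.05685507] [-4.99420375 -0.03921768  6.71527343]
[-5.04994624  2.10115439  6.85032222]
8977 [-44.9 -75.2] [ 45.2 159.4] 89.94 x [-124.6   33.3] y [-97.2 -53. ] h 29.8
13082 [-45.3 127.5] [159.8  90.8] 0.77 x [-124.3   33.2] y [ 83.6 168.3] h 29.9
7148 [-127.9   10.1] [261.2  31.2] 89.92 x [-143.1 -118.9] y [-119.  137.] h 21.7
30693 [-22.1  34.8] [205.3 310.7] 0.12 x [-124.1   78.8] y [-119.6  180.5] h -0.2
4.8333
```

View pics/w1.png

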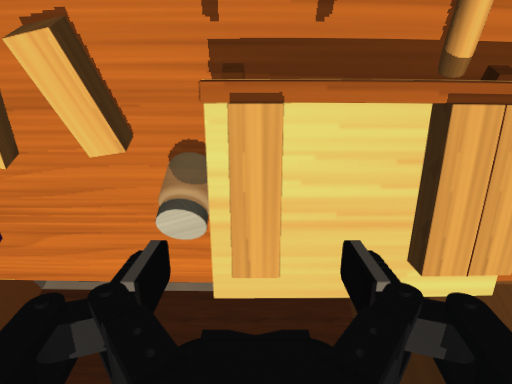

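The closer (columns 230–283) now stands square with its foot on the ledge, leaving a gap of about 136 mm to the panel (from column ~415). Now for stave_b.

```bash
python3 - <<'E'
from h import *
from plant import ctrl
ctrl.move_ptp([498,-427,190],QB(-1,-.015))
c=ctrl.capture("wrist");cv2.imwrite("pics/w2.png",c["color"][...,::-1])
P=cloud(c);z=P[...,2]
print("table",np.nanmedian(z[(z<10)&(z>-10)]))
m=((z>24)&(z<36)&(abs(P[...,0]-498)<130)&(abs(P[...,1]+427)<70)).astype(np.uint8);m=cv2.morphologyEx(m,cv2.MORPH_OPEN,np.ones((3,3)))
k,l,s,ce=cv2.connectedComponentsWithStats(m)
for i in range(1,k):
    if s[i,4]>500: print(s[i,4],ce[i].round(),cv2.minAreaRect(P[l==i][:,:2].astype(np.float32)),np.median(z[l==i]))
print(ctrl.current_t())
E
```

```text
table 0.1961444332250153
6194 [253. 165.] ((497.46868896484375, -429.12762451171875), (45.060123443603516, 158.5845947265625), 89.25418090820312) 30.109369501359538
6.4083
```

View pics/w2.png

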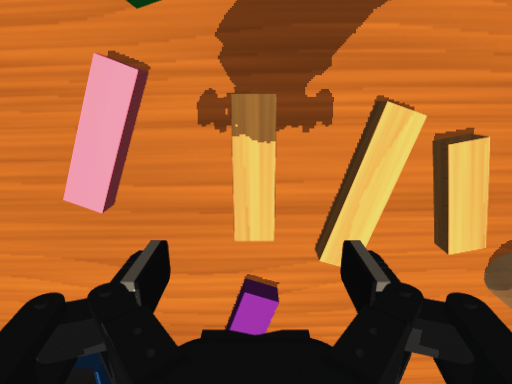

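The wrist view shows stave_b at (254,165) between the pink look-alike (105,135) and stave_c (370,180). There is free space on both sides for the fingers.

```bash
python3 - <<'E'
from h import *
from plant import ctrl
qb=QB(-1,-.013)
ctrl.movel([497.5,-428.8,60],feed=200,ori=qb)
ctrl.movel([497.5,-428.8,5],feed=100)
ctrl.gripper_close(); print("w",ctrl.current_width(),ctrl.current_position())
ctrl.movel([497.5,-428.8,230],feed=200)
ctrl.move_ptp(W(-40,15.4,110),QR(-1))
print("w",ctrl.current_width(),ctrl.current_t())
f0=np.array(ctrl.current_wrist_force());print("f0",f0)
ctrl.movel(W(-40,15.4,12),feed=120)
f0=np.array(ctrl.current_wrist_force());print("f0",f0)
for h in np.arange(10,2,-1):
    ctrl.movel(W(-40,15.4,h),feed=40); f=np.array(ctrl.current_wrist_force())-f0
    print(h,(f@n).round(1))
    if f@n>6: break
x=-40
while x>-50:
    x-=1; ctrl.movel(W(x,15.4,h),feed=40); f=np.array(ctrl.current_wrist_force())-f0
    print(x,(f@ex).round(1),(f@n).round(1))
    if f@ex>12: break
ctrl.gripper_open()
ctrl.movel(W(x,15.4,130),feed=200)
c=ctrl.capture("wrist");cv2.imwrite("pics/w3.png",c["color"][...,::-1])
for lo,hi in((26.5,34),): boardrects(c,lo,hi)
print(ctrl.current_t())
E
```

```text
w 43.61424845537449 [ 497.78116506 -429.05869129    5.81375896]
w 43.69654228644477 11.4833
f0 [-0.19690864  0.08425004 -1.30764401]
f0 [ 0.47546307  0.86398304 -2.14460695]
10 0.5
9 0.5
8 0.2
7 0.8
6 0.2
5 3.0
4 20.3
-41 -0.1 17.8
-42 2.2 13.4
-43 3.9 12.9
-44 4.6 11.1
-45 5.0 10.0
-46 4.6 10.7
-47 4.7 11.2
-48 5.1 11.3
-49 8.5 6.7
-50 10.8 5.7
8102 [-45.1 -74.7] [ 46.3 159.4] 89.84 x [-124.5   31.6] y [-96.9 -51.9] h 29.8
9033 [-45.2  13.8] [ 45.2 159.5] 89.96 x [-124.2   33.1] y [-8.2 36. ] h 29.8
16853 [-45.6 131.7] [ 96.4 159.7] 89.93 x [-124.8   31.7] y [ 83.9 174.3] h 29.9
18.025
```

View pics/w3.png

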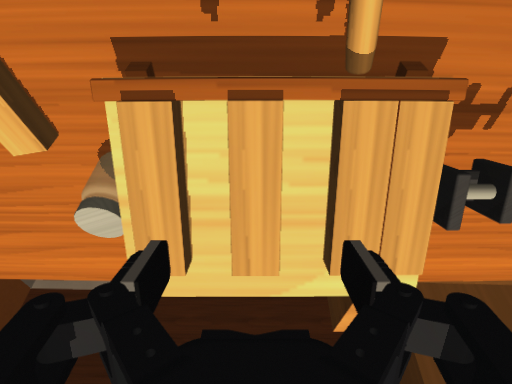

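Stave_b (columns 230–283) lies square in the gap with its foot on the ledge. Now I'll push the closer and stave_b left with closed fingers.

```bash
python3 - <<'E'
from h import *
from plant import ctrl
ctrl.gripper_close()
ctrl.movel(W(-48,-124,110),feed=250)
ctrl.movel(W(-48,-124,7),feed=120)
f0=np.array(ctrl.current_wrist_force())
y=-124
while y<-12:
    y+= 5 if y<-34 else 1
    ctrl.movel(W(-48,y,7),feed=60 if y<-34 else 30)
    f=-(np.array(ctrl.current_wrist_force())-f0)@ey
    print(y,f.round(1),end="; ")
    if f>28: break
ctrl.wait(.3);print(ctrl.current_wrist_force())
ctrl.movel(W(-48,y-25,7),feed=60)
ctrl.movel(W(-48,y-25,130),feed=200)
ctrl.movel(W(-50,10,150),feed=200)
c=ctrl.capture("wrist");cv2.imwrite("pics/w4.png",c["color"][...,::-1])
boardrects(c,26.5,34)
print(ctrl.current_t())
E
```

```text
-119 0.4; -114 0.5; -109 0.3; -104 -0.5; -99 0.4; -94 0.9; -89 0.2; -84 0.1; -79 0.1; -74 -0.3; -69 0.3; -64 0.8; -59 0.9; -54 0.5; -49 0.7; -44 0.8; -39 -0.1; -34 1.8; -33 1.7; -32 2.8; -31 2.6; -30 3.4; -29 2.8; -28 1.9; -27 2.5; -26 2.8; -25 2.9; -24 3.0; -23 3.2; -22 2.9; -21 2.5; -20 3.4; -19 3.5; -18 6.8; -17 9.2; -16 14.3; -15 20.4; -14 25.4; -13 30.0; [ -6.81837798 -28.08954683   3.04023888]
30077 [-45.3  85.3] [159.7 183.2] 0.02 x [-124.5   32.5] y [ -5.  173.7] h 29.9
32.425
```

View pics/w4.png

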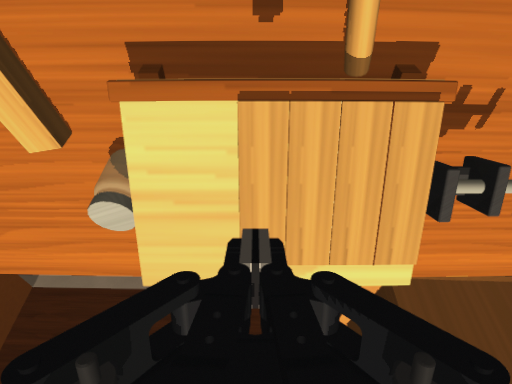

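The staves appear closed up: the joint lines at columns ~290, 340 and 392 are hairlines and all the feet are on the ledge. One check of edge parallelism, and of the bystanders in the scene view, before handing in.

```bash
python3 - <<'E'
from h import *
from plant import ctrl
ctrl.movel(W(-110,25,180),feed=200)
c=ctrl.capture("wrist");P=cloud(c)-p0;u,w,h=P@ex,P@ey,P@n
top=(h>27)&(h<33)&(w<100)
for x in range(-115,31,20):
    m=top&(abs(u-x)<4);print(x,np.nanmin(w[m]).round(1),end="; ")
for y in(8,50,80):
    m=(h>27)&(h<33)&(abs(w-y)<12);print("\nfoot/top",y,u[m].min().round(1),u[m].max().round(1),end=" ")
im=c["color"][...,::-1];ys,xs=np.where(top);a=im[max(ys.min()-15,0):ys.max()+10,max(xs.min()-15,0):xs.max()+15]
k=min(500/a.shape[0],390/a.shape[1]);a=cv2.resize(a,None,fx=k,fy=k,interpolation=cv2.INTER_CUBIC)
s=ctrl.capture("scene")["color"][140:280,140:440,::-1];b=cv2.resize(s,(400,187))
o=np.zeros((520,800,3),np.uint8);o[:a.shape[0],:a.shape[1]]=a;o[:187,400:]=b
cv2.imwrite("pics/f.png",o);print(ctrl.current_t(),ctrl.current_wrist_force())
E
```

```text
-115 -6.6; -95 -6.0; -75 -6.5; -55 -6.0; -35 -4.3; -15 56.7; 5 65.2; Traceback (most recent call last):
  File "<stdin>", line 7, in <module>
    res = np.fmin.reduce(a, axis=axis, out=out, **kwargs)
ValueError: zero-size array to reduction operation fmin which has no identity
```

```bash
python3 - <<'E'
from h import *
from plant import ctrl
ctrl.movel(W(-45,-60,160),feed=250)
c=ctrl.capture("wrist");P=cloud(c)-p0;u,w,h=P@ex,P@ey,P@n
top=(h>27)&(h<33)&(abs(w-40)<60)
for x in range(-115,31,20):
    m=top&(abs(u-x)<4)
    if m.any(): print(x,np.nanmin(w[m]).round(1),end="; ")
im=c["color"][...,::-1];ys,xs=np.where(top);a=im[max(ys.min()-15,0):ys.max()+10,max(xs.min()-15,0):xs.max()+15]
k=min(500/a.shape[0],390/a.shape[1]);a=cv2.resize(a,None,fx=k,fy=k,interpolation=cv2.INTER_CUBIC)
s=ctrl.capture("scene")["color"][140:280,140:440,::-1];b=cv2.resize(s,(400,187))
o=np.zeros((520,800,3),np.uint8);o[:a.shape[0],:a.shape[1]]=a;o[:187,400:]=b
cv2.imwrite("pics/f.png",o);print(ctrl.current_t(),ctrl.current_wrist_force())
E
```

```text
-115 -6.3; -95 -6.4; -75 -6.4; -55 -6.4; -35 -6.3; -15 -6.3; 5 -6.1; 25 -6.3; 33.65 [ 0.68166067 -0.23162705 -0.32319273]
```

View pics/f.png

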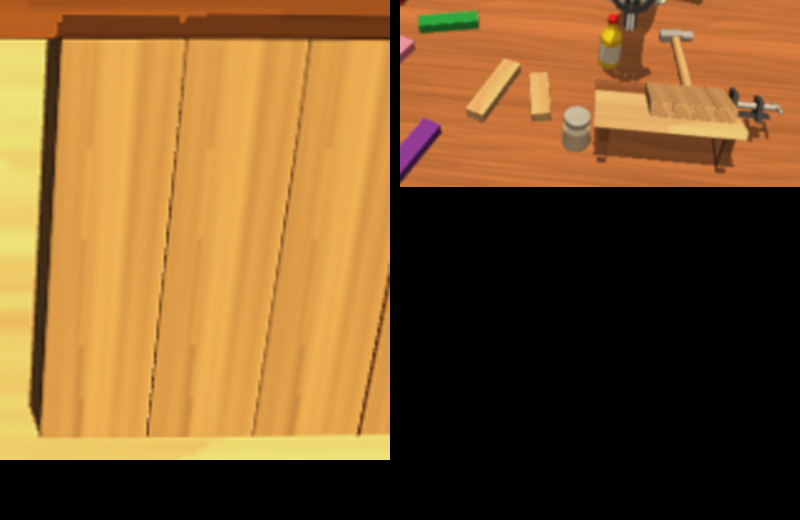

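Both joints are hairlines, the closer's right edge is straight at y = -6.3 mm (as expected for closed joints), and everything else is in place.

```bash
python3 -c "
from plant import ctrl
print(ctrl.job_done(),ctrl.current_t())"
```

```text
the job is handed in; nothing more can be done
the job is handed in; nothing more can be done
```

The job is handed in (no verdict was returned): the 160 mm stave and the closer sit against the panel with hairline joints and their feet on the ledge, and the last scene picture shows the other bench staves, bottle, jar and hammer where they were.

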